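Open the jar rack's travel guard

ROBOT

A 6-joint arm with a two-finger parallel gripper is mounted at the origin on the work surface. World frame = base frame: x ahead of the robot, y to its left, z up, the work surface at z = 0. Lengths are in m, angles in rad, forces in N, time in s.
With the tool pointing down it reaches from about 0.2 to 0.875 m from the base axis. Payload 3.4 kg.
Tool frame: the origin (TCP) lies on the centre line of the jaws, within the pads' length; the fingertips stand 25 mm ahead of it and the grasp point (between the pads) lies 6 mm ahead of it (finger_overhang is the distance from the TCP to the fingertips, in m); x points along the fingers, z is the direction in which the jaws open and shut, and the axes are right-handed (so a half turn about x gives the same grasp; the last joint's range is limited). The gripper opens to 94 mm and grips with 3 to 60 N. Pads are 16 mm wide; open, the fingers measure 119 mm over their backs; the gripper's body (75 mm by 177 mm) begins 78 mm behind the grasp point.
Start: joints at [1.084, 0.276, 1.505, -0, 1.361, -0.121], TCP at [0.206, 0.537, 0.23] pointing down, gripper open.
Joint ranges: [-2.89, 2.89], [-0.75, 2.08], [0.22, 2.7], [-1.18, 4.32], [0.11, 2.71], [-2.7, 2.7]. Speed limits (rad/s): [2.57, 2.57, 3.14, 3.14, 3.14, 3.14].

INTERFACE

Orientations are given as a rotation vector (axis times angle).
In Python, from rig import * gives the robot as it stands. The module is installed in compiled form; this text tells all that it offers.
- The arm moves only by the tool play_rows, never from a script. Its argument "increments" is one flat list of numbers, 4 for each row, row after row: the shift along the tool's x, y, z scaled (see below), then the turn about the tool's x scaled (see below). A call has 1 to 12 rows; each row is the pose to reach, as a shift and turn from the pose commanded when the call began, along the tool's axes at that moment, turning the shorter way round; what a row does not reach only later rows make up. The controller multiplies each number of a shift by 0.1 m and each number of a turn by pi rad. A row lasts 1/12 s, in which the tool goes at most 41.7 mm and 7.16 degrees, less where a joint would pass 70% of its speed; a pose out of reach is approached as far as the arm can. A call with a number of a shift or a turn outside -1 to 1 is refused whole. A call with a gripper value outside its range is refused whole. "grip" is the closure, from 0 (fully open) to 1 (shut), set as the call begins (left out, the last holds). The fingers move at their own pace and stop on an object; "squeeze" is the grip in N (left out, the last holds). Time passes only in rows, so rows that repeat a pose let the fingers close. It gives the time, the measured TCP pose, the force and the opening at its end, in the units of the state.
- read_state(): the state, without advancing time (a new reading comes with each control period).
- camera(name): name is "side" or "top"; returns a dict with "color" (480x640x3 uint8, red, green, blue), "vertical_fov" (degrees; the focal length in pixels is half the picture's height over the tangent of half this angle, whatever the lens; pixels are square), "cx", "cy" (the principal point, pixels), "rvec" (rotation vector, rad) and "tvec" (3), from world to camera coordinates, as OpenCV has them. Camera axes: x right, y down, z forward; pixel columns grow to the right and rows downward; lengths in m; the calibration is good to about 2 mm. A picture is of the moment at which its call begins. There is no depth.
- close_job(): hands the job in, once; it reports no verdict.
The state is a dict: "time_s": time; "qpos": joint angles; "qvel": joint speeds; "effort": joint torques, N m; "tool_pos": TCP position; "eef_rot": TCP orientation; "ft_force": force on the tool from outside, world axes, zero at the start; "wrist_torque": the same for the moment, N m; "finger_gap": finger opening in m.
Only numpy, scipy, OpenCV 4.12 (cv2) and the standard library are available. Lean on these libraries where they do the work, as an engineer would, in place of code of your own. Each camera call takes 0.05 s, during which the arm holds its last target.

TASK

Open the travel guard of the spice-jar rack: find which of the two yellow-knobbed latch levers stands upright in the guard's notch and blocks it, and tip that one over towards the robot as far as it goes. Only then slide the blue guard by its red knob all the way to the left as seen from the robot, so that its posts stand between the front jars. Leave the other latch lever lying as it is, and let go at the end.

Things in the scene. Friction and masses are not known exactly. Their poses are not given: they have to be found in the camera images.
- rack: fixed wood-look melamine board 290 x 500 mm with two white tiers of jars (front jars' tops 120 mm, rear 170 mm above worktop; front jars begin at rack x -18 mm). Origin on the worktop; x points away from the robot, y to its left, turned up to 0.25 rad. Guard and latches lie on its -x side. A sieve stands upright at rack x -137, y 222, up to 235 mm high. Rack coordinates below are in mm from this origin.
- latch_a_knob (a point): centre of the yellow ball (24 mm) on one of two identical latch levers; tell the upright, blocking one by its lean. 10 mm square steel stem; point z runs along it, away from the hinge 105 mm below. Hinges: rack x -127, z 30, at y -90 and +90 (either way round), axis along rack y. Upright, the ball is 135 high and the stem stands in a notch of the guard.
- latch_b_knob (a point): centre of the yellow ball (24 mm) on the other latch lever, same build. A latch tips only towards rack -x (the robot): it is clear of the notch from 0.55 rad and stops at 0.9 rad (ball then 82 mm nearer the robot, 95 high). It stays where left; 1.5 N at the ball moves it. At the start one latch is upright, the other lies tipped 0.72 to 0.88 rad.
- guard_knob (a point): centre of the red ball (26 mm) on a 14 mm steel post on the blue guard: rack x -75, z 135, y -21 when closed (up to 3 more at start). The guard, a strip at rack x -137 to -41, top 66 high, has four posts 98 high at x -45 before the jars. It slides 42 mm along rack +y to its stop (knob at y +21), friction 2.5 N, stays where left; a latch in its notch stops it within 5 mm.

How it is judged:
By the outcome, as a careful person would: the job done as asked, in the order asked, and still so for the second after the job is handed in, with the robot touching nothing.
It also fails if it takes over 42 s, if anything falls off the work surface, if the arm or the gripper's body presses on something with over 40 N, if the wrist force passes 120 N, or if a joint passes its speed limit or range.

## Working session

There is one attempt and no reset: what is moved stays moved. The work goes in short steps, Python scripts to look and compute and a tool call to move; the robot and the scene stay as the last step left them, time stands still between calls to the robot, and variables do not carry over. Pictures are saved under pics/ and viewed, and the job is handed in when it is done.

Besides the shell and the picture viewer there is one more tool, called after "Request:" as name(argument=value, ...) on one line, values as JSON. play_rows: Moves the arm, as the interface text tells. Its arguments: {"type":"object","properties":{"increments":{"type":"array","items":{"type":"number"}},"grip":{"type":"number"},"squeeze":{"type":"number"}},"required":["increments"]}

```bash
mkdir -p pics; cat > h.py <<'E'
from rig import *
import numpy as np, cv2
def K(c):
    f=240/np.tan(np.radians(c["vertical_fov"])/2)
    return np.array([[f,0,c["cx"]],[0,f,c["cy"]],[0,0,1]])
def ray(c,u,v):
    R=cv2.Rodrigues(np.array(c["rvec"],float))[0];t=np.array(c["tvec"],float)
    d=R.T@np.linalg.inv(K(c))@np.array([u,v,1.]);o=-R.T@t
    return o,d/np.linalg.norm(d)
def onz(c,u,v,z):
    o,d=ray(c,u,v);return o+d*(z-o[2])/d[2]
def tri(r1,r2):
    (o1,d1),(o2,d2)=r1,r2
    s=np.linalg.lstsq(np.stack([d1,-d2],1),o2-o1,rcond=None)[0]
    a=o1+s[0]*d1;b=o2+s[1]*d2
    return (a+b)/2,np.linalg.norm(a-b)
def blobs(c,col,amin=15):
    h=cv2.cvtColor(c["color"],cv2.COLOR_RGB2HSV)
    if col=="y": m=cv2.inRange(h,(20,130,90),(35,255,255))
    if col=="r": m=cv2.inRange(h,(0,150,70),(8,255,255))|cv2.inRange(h,(172,150,70),(180,255,255))
    n,l,s,ce=cv2.connectedComponentsWithStats(m)
    return [(s[i][:5].tolist(),ce[i].round(1).tolist()) for i in range(1,n) if s[i][4]>=amin]
E
python3 - <<'E'
from h import *
s=read_state();print(s)
for n in("side","top"):
    c=camera(n);cv2.imwrite(f"pics/{n}0.png",c["color"][:,:,::-1])
    print(n,{k:c[k] for k in c if k!="color"},ray(c,320,240))
    for k in "yr":print(k,blobs(c,k))
E
```

```text
{'time_s': 0.0, 'qpos': array([ 1.08401196e+00,  2.76599673e-01,  1.50608542e+00,  1.22335351e-05,
        1.36067322e+00, -1.20986679e-01]), 'qvel': array([ 0.00186399, -0.0007962 ,  0.00049128, -0.00061124,  0.00052022,
       -0.00012231]), 'effort': array([ 5.01942850e-04, -4.04580939e+01, -2.37231463e+01,  7.02121085e-02,
        3.49179748e-02, -1.63754421e-04]), 'tool_pos': array([0.20543461, 0.53651869, 0.22962103]), 'eef_rot': array([-0.93653685,  1.36194861,  0.93520396]), 'ft_force': array([ 0.35830171,  0.18879872, -0.03298066]), 'wrist_torque': array([ 0.01978233, -0.00789013, -0.03298627]), 'finger_gap': 0.09411301561992787}
side {'vertical_fov': 51.423775976489836, 'cx': 321.83502015654966, 'cy': 240.0653325535274, 'rvec': array([ 2.3369637 , -0.85570719,  0.29472538]), 'tvec': array([-0.44211192,  0.38460981,  0.46676331])} (array([ 0.34523107, -0.28086392,  0.60264967]), array([ 0.39785092,  0.48349669, -0.77970866]))
y [([283, 244, 20, 18, 283], [292.9, 252.6]), ([560, 304, 46, 39, 474], [576.2, 329.4]), ([547, 333, 32, 27, 132], [559.0, 351.4]), ([311, 411, 23, 24, 431], [321.6, 422.3])]
r [([375, 291, 22, 22, 372], [385.5, 301.1]), ([479, 348, 33, 31, 144], [489.6, 366.1])]
top {'vertical_fov': 48.157636306310025, 'cx': 319.45823264649, 'cy': 232.21841369631863, 'rvec': array([ 2.18119275, -2.24115554,  0.10543209]), 'tvec': array([0.0230588 , 0.59885318, 0.73850645])} (array([0.55705191, 0.03670194, 0.7699966 ]), array([ 0.04139856, -0.04020692, -0.99833339]))
y [([524, 108, 30, 36, 276], [532.8, 130.0]), ([511, 136, 8, 11, 18], [514.1, 141.8]), ([309, 262, 19, 20, 300], [318.2, 272.0]), ([446, 338, 17, 17, 218], [454.4, 346.3])]
r [([483, 175, 20, 32, 136], [489.1, 194.1]), ([407, 230, 20, 18, 270], [416.5, 238.7])]
```

View pics/side0.png

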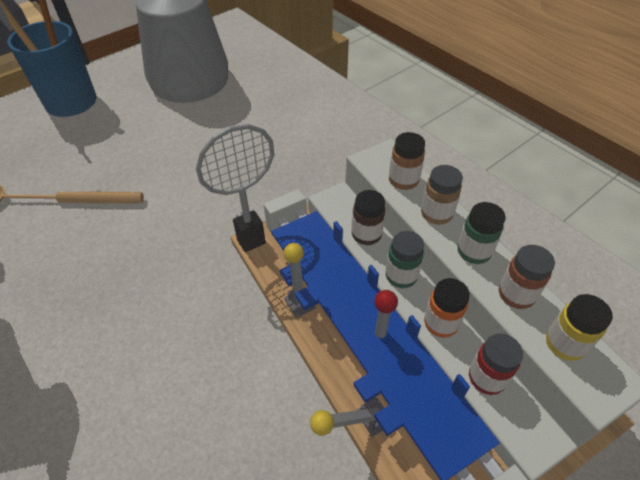

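View pics/top0.png

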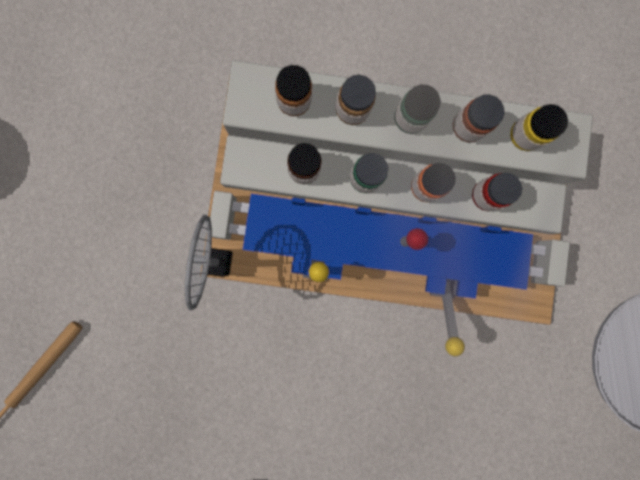

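```bash
python3 - <<'E'
from h import *
from scipy.spatial.transform import Rotation as R
S=camera("side");T=camera("top")
P={}
for n,a,b in(("Y1",(292.9,252.6),(454.4,346.3)),("Y2",(321.6,422.3),(318.2,272)),("Y1x",(292.9,252.6),(318.2,272)),("Y2x",(321.6,422.3),(454.4,346.3)),("red",(385.5,301.1),(416.5,238.7))):
    P[n]=tri(ray(S,*a),ray(T,*b));print(n,P[n])
print(R.from_rotvec(read_state()["eef_rot"]).as_matrix().round(3))
E
```

```text
Y1 (array([ 0.47765163, -0.0939012 ,  0.30396762]), np.float64(0.008045387448786889))
Y2 (array([ 0.54690895, -0.01254004, -0.39068859]), np.float64(0.027080442815167957))
Y1x (array([0.54603057, 0.01416879, 0.13700819]), np.float64(0.0007979105229417047))
Y2x (array([ 0.44995029, -0.15164678,  0.11037679]), np.float64(0.0012746891279565961))
red (array([ 0.58199828, -0.10372097,  0.13723934]), np.float64(0.0005416669689442252))
[[-0.001 -0.934  0.358]
 [-0.001  0.358  0.934]
 [-1.     0.    -0.001]]
```

The side view shows the left lever (robot's left) upright, with its ball at pixel (293,253). The right lever lies tipped, ball at (322,422). The red knob is at (386,301).

Triangulated positions:
- **Upright ball:** (0.546, 0.014, 0.137)
- **Tipped ball:** z = 0.110, about 0.71 rad
- **Red knob:** (0.582, -0.104, 0.137)

These heights agree with the given sizes. The ball-to-knob distance is 123 mm against 123 expected, and the yaw comes out at about -0.15. I'll raise the tool first to clear the sieve.

Request:
play_rows(increments=[-0.5,-0.2,-0.15,0,-0.95,-0.6,-0.45,0,-0.95,-1,-0.73,0,-0.95,-1,-0.73,0,-0.95,-1,-0.73,0], grip=0, squeeze=15)

```text
time_s: 0.62
tool_pos: [0.2766, 0.4294, 0.3289]
eef_rot: [-0.933, 1.356, 0.929]
ft_force: [-0.5, 1.1, 0.1]
finger_gap: 0.0941
```

Request:
play_rows(increments=[0,-0.33,-0.24,0,0,-0.66,-0.48,0,0,-1,-0.73,0,0,-1,-0.73,0])

```text
time_s: 0.95
tool_pos: [0.3433, 0.324, 0.3251]
eef_rot: [-0.934, 1.363, 0.927]
ft_force: [-0.8, 0.3, 0.0]
finger_gap: 0.0941
```

Request:
play_rows(increments=[0,-0.33,-0.24,0,0,-0.66,-0.48,0,0,-1,-0.73,0,0,-1,-0.73,0])

```text
time_s: 1.28
tool_pos: [0.4109, 0.2203, 0.3249]
eef_rot: [-0.934, 1.364, 0.927]
ft_force: [0.1, 1.6, 0.1]
finger_gap: 0.0939
```

Request:
play_rows(increments=[0,-0.33,-0.24,0,0,-0.66,-0.48,0,0,-1,-0.73,0,0,-1,-0.73,0])

```text
time_s: 1.62
tool_pos: [0.4784, 0.1167, 0.3245]
eef_rot: [-0.934, 1.364, 0.928]
ft_force: [0.1, 0.1, 0.0]
finger_gap: 0.094
```

Request:
play_rows(increments=[0,-0.33,-0.24,-0.035,0,-0.66,-0.48,-0.069,0,-1,-0.73,-0.069,0,-1,-0.73,-0.069,0,-1,-0.73,-0.069,0,-1,-0.73,-0.069])

```text
time_s: 2.12
tool_pos: [0.5416, 0.0186, 0.3249]
eef_rot: [-1.097, 1.276, 1.101]
ft_force: [-0.1, 0.3, 0.5]
finger_gap: 0.094
```

```bash
cat >> h.py <<'E'
from scipy.spatial.transform import Rotation as Rot
def inc(target_tcp):
    s=read_state();M=Rot.from_rotvec(s["eef_rot"]).as_matrix()
    return (M.T@(np.array(target_tcp)-s["tool_pos"])/0.1).round(3), M
E
python3 - <<'E'
from h import *
i,M=inc([.546,.014,.141]);print(i,M.round(3),read_state()["tool_pos"])
T=camera("top");cv2.imwrite("pics/top1.png",T["color"][:,:,::-1])
S=camera("side");cv2.imwrite("pics/side1.png",S["color"][:,:,::-1])
for k in "yr":print(blobs(T,k),blobs(S,k))
E
```

```text
[ 1.839 -0.054 -0.042] [[-0.002 -0.989  0.149]
 [ 0.002  0.149  0.989]
 [-1.     0.002  0.001]] [0.54161307 0.0186327  0.32486705]
[] [([283, 244, 20, 18, 280], [292.9, 252.6]), ([560, 304, 46, 39, 474], [576.3, 329.4]), ([547, 334, 32, 26, 131], [559.4, 351.6]), ([311, 411, 23, 24, 430], [321.6, 422.3])]
[] [([375, 291, 22, 21, 361], [385.7, 301.0]), ([479, 348, 20, 31, 116], [485.4, 364.0]), ([501, 371, 14, 8, 32], [506.9, 374.7])]
```

Orientation is right. I'll centre the tool, go down in two stages, then close on the ball.

Request:
play_rows(increments=[0,-0.05,-0.04,0,0.35,-0.05,-0.04,0,0.7,-0.05,-0.04,0,0.95,-0.05,-0.04,0,0.95,-0.05,-0.04,0,0.95,-0.05,-0.04,0])

```text
time_s: 2.72
tool_pos: [0.5457, 0.0133, 0.2301]
eef_rot: [-1.098, 1.277, 1.101]
ft_force: [0.3, -0.5, 0.4]
finger_gap: 0.0936
```

```bash
python3 - <<'E'
from h import *
i,M=inc([.546,.014,.141]);print(i)
S=camera("side");cv2.imwrite("pics/side2.png",S["color"][:,:,::-1])
E
```

```text
[ 0.891 -0.003  0.007]
```

View pics/side2.png

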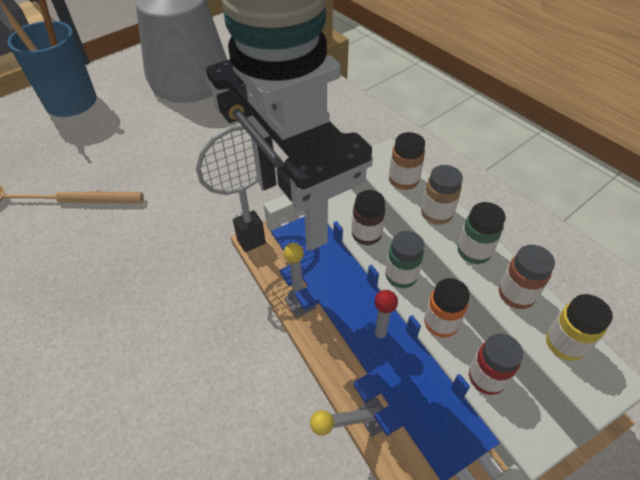

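The gripper hangs open above the left ball at (293,253), with its fingers on either side. It is well clear of the sieve at (235,160). Next I'll descend.

Request:
play_rows(increments=[0.3,0,0,0,0.6,0,0,0,0.89,0,0,0,0.89,0,0,0,0.89,0,0,0])

```text
time_s: 3.18
tool_pos: [0.5471, 0.0127, 0.1426]
eef_rot: [-1.099, 1.275, 1.098]
ft_force: [0.0, -0.1, 0.1]
finger_gap: 0.0943
```

Request:
play_rows(increments=[0,0,0,0,0,0,0,0,0,0,0,0,0,0,0,0,0,0,0,0,0,0,0,0,0,0,0,0,0,0,0,0], grip=1, squeeze=15)

```text
time_s: 3.85
tool_pos: [0.5464, 0.0126, 0.1415]
eef_rot: [-1.099, 1.276, 1.099]
ft_force: [0.4, -0.2, -0.1]
finger_gap: 0.044
```

```bash
python3 - <<'E'
from h import *
S=camera("side");cv2.imwrite("pics/side3.png",S["color"][100:340,160:480,::-1].repeat(2,0).repeat(2,1))
E
```

```text
(no output)
```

View pics/side3.png

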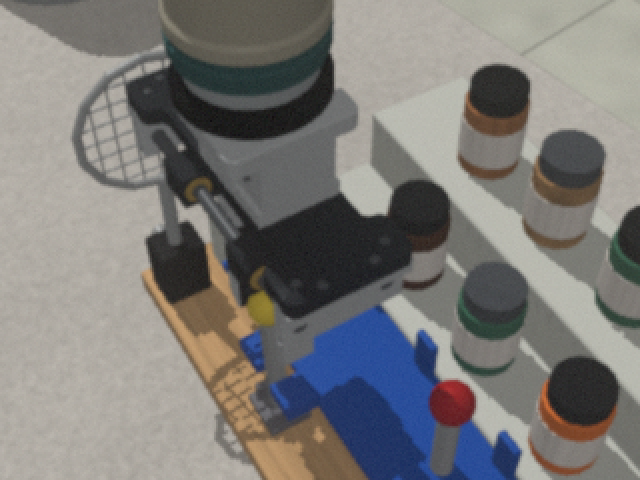

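The ball (crop 262,308) sits between the fingers, which are still closing at a 44 mm gap. I'll wait for them to finish.

Request:
play_rows(increments=[0,0,0,0,0,0,0,0,0,0,0,0,0,0,0,0,0,0,0,0,0,0,0,0])

```text
time_s: 4.4
tool_pos: [0.5467, 0.0147, 0.1414]
eef_rot: [-1.095, 1.273, 1.1]
ft_force: [0.0, 5.6, -0.5]
finger_gap: 0.0228
```

Request:
play_rows(increments=[0.005,0.105,0,0,0.02,0.21,0,0,0.045,0.31,0,0,0.08,0.41,0,0,0.13,0.5,0,0,0.18,0.59,0,0,0.25,0.675,0,0,0.32,0.75,0,0,0.4,0.82,0,0,0.43,0.85,0,0,0.43,0.85,0,0,0.43,0.85,0,0])

```text
time_s: 5.4
tool_pos: [0.4635, 0.0284, 0.099]
eef_rot: [-1.093, 1.27, 1.098]
ft_force: [1.8, 10.8, 1.5]
finger_gap: 0.0227
```

```bash
python3 - <<'E'
from h import *
print(read_state()["ft_force"])
S=camera("side");cv2.imwrite("pics/side4.png",S["color"][:,:,::-1])
print(blobs(S,"y"))
E
```

```text
[ 1.83541154 10.80506761  1.46889243]
[([560, 304, 45, 39, 479], [576.2, 329.3]), ([547, 333, 32, 27, 129], [559.2, 351.5]), ([311, 411, 23, 24, 441], [321.7, 422.5])]
```

View pics/side4.png

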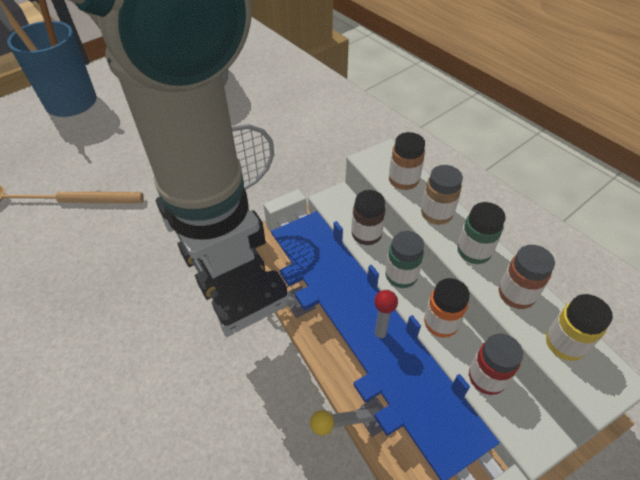

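The tool has followed the whole arc, and the wrist height of about 0.093 m matches the stop. I'll release, retract upwards and check.

Request:
play_rows(increments=[0,0,0,0,0,0,0,0,0,0,0,0,0,0,0,0,0,0,0,0,0,0,0,0], grip=0)

```text
time_s: 5.95
tool_pos: [0.4622, 0.025, 0.0984]
eef_rot: [-1.099, 1.276, 1.099]
ft_force: [0.1, -0.8, -1.1]
finger_gap: 0.0594
```

Request:
play_rows(increments=[-0.3,0,0,0,-0.7,0,0,0,-1,0,0,0,-1,0,0,0])

```text
time_s: 6.28
tool_pos: [0.4663, 0.0247, 0.2043]
eef_rot: [-1.105, 1.268, 1.09]
ft_force: [0.5, 0.3, -0.5]
finger_gap: 0.0861
```

```bash
python3 - <<'E'
from h import *
S=camera("side");T=camera("top");cv2.imwrite("pics/side5.png",S["color"][:,:,::-1]);cv2.imwrite("pics/top5.png",T["color"][:,:,::-1])
print(read_state()["finger_gap"])
for k in "yr":print(blobs(S,k),blobs(T,k))
E
```

```text
0.09255753392888517
[([228, 291, 18, 18, 225], [235.7, 300.6]), ([560, 304, 46, 39, 479], [576.3, 329.3]), ([547, 333, 32, 27, 130], [558.9, 351.3]), ([311, 411, 23, 24, 437], [321.6, 422.5])] [([524, 108, 30, 36, 282], [533.0, 129.9]), ([511, 132, 7, 15, 22], [513.2, 139.9]), ([300, 326, 17, 10, 135], [308.4, 331.0]), ([447, 339, 17, 16, 193], [454.8, 346.5])]
[([375, 291, 22, 22, 372], [385.5, 301.0]), ([479, 348, 22, 30, 86], [485.9, 363.2])] [([483, 175, 20, 32, 130], [489.1, 194.1]), ([408, 230, 19, 18, 268], [416.5, 238.8])]
```

View pics/side5.png

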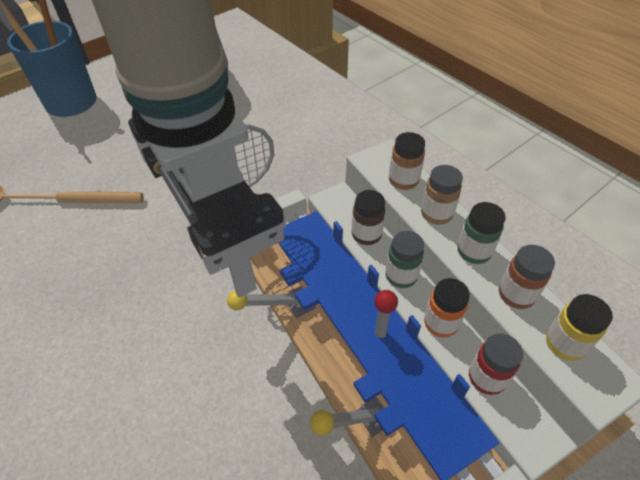

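The left lever now lies tipped with its ball at (236,300), and the right ball is unmoved at (322,422). I'll check the angle and work out the move to the red knob.

```bash
python3 - <<'E'
from h import *
S=camera("side")
# intersect ray with lever's swing plane through hinge (normal = rack y)
o,d=ray(S,236.7,300.0);n=np.array([.149,.989,0]);p0=np.array([.546,.014,.03])
p=o+d*((p0-o)@n)/(d@n);print("ball",p, "angle",np.arctan2(-(p-p0)@np.array([.989,-.149,0]),p[2]-.03),"r",np.linalg.norm(p-p0))
i,M=inc([.582,-.104,.141]);print(i)
E
```

```text
ball [0.46867748 0.0256492  0.09876666] angle 0.8495460004701793 r 0.10413131374434192
[ 0.57  -1.38  -1.098]
```

The angle reads 0.85 rad, but the ball is partly hidden. I'll move towards the red knob and measure again with both cameras.

Request:
play_rows(increments=[-0.2,0,0,0,-0.3,-0.3,-0.3,0,-0.3,-0.6,-0.6,0,-0.3,-0.95,-0.95,0,-0.3,-0.95,-0.95,0,-0.3,-0.95,-0.95,0])

```text
time_s: 6.93
tool_pos: [0.5428, -0.0851, 0.2258]
eef_rot: [-1.094, 1.28, 1.099]
ft_force: [0.9, 0.3, -0.2]
finger_gap: 0.0938
```

```bash
python3 - <<'E'
from h import *
S=camera("side");T=camera("top");cv2.imwrite("pics/side6.png",S["color"][:,:,::-1]);cv2.imwrite("pics/top6.png",T["color"][:,:,::-1])
for k in "yr":print(blobs(S,k),blobs(T,k))
i,M=inc([.582,-.104,.141]);print(i)
E
```

```text
[([228, 291, 18, 18, 270], [236.4, 299.5]), ([560, 304, 45, 39, 477], [576.2, 329.3]), ([547, 333, 32, 27, 125], [559.1, 351.5]), ([311, 411, 22, 24, 427], [321.5, 422.3])] [([524, 108, 16, 32, 200], [529.5, 126.0]), ([512, 138, 7, 9, 15], [514.3, 142.3]), ([300, 326, 17, 18, 241], [308.1, 334.4]), ([446, 338, 16, 17, 218], [453.8, 346.2])]
[([479, 348, 21, 31, 96], [485.6, 363.1])] [([483, 175, 12, 20, 57], [486.6, 185.0]), ([408, 230, 19, 12, 174], [417.1, 235.8])]
[ 0.851 -0.446 -0.156]
```

View pics/top6.png

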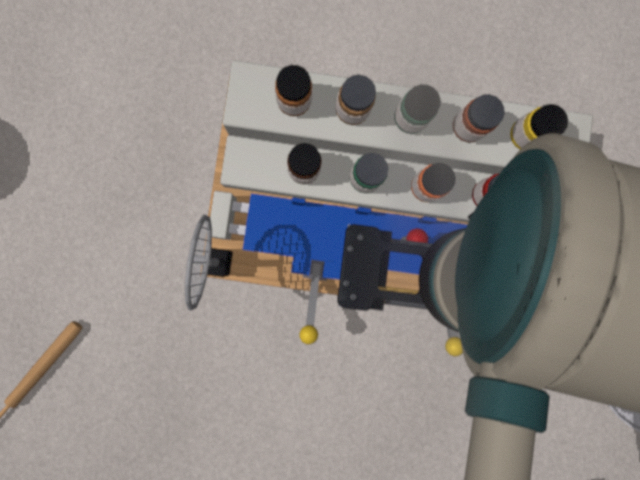

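View pics/side6.png

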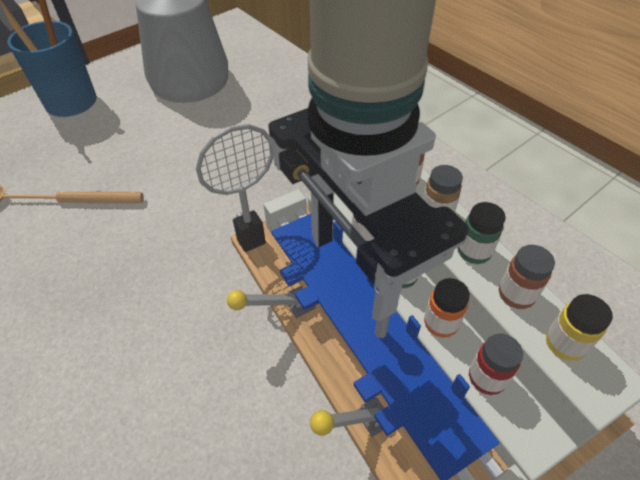

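```bash
python3 - <<'E'
from h import *
S=camera("side");T=camera("top")
q0,e0=tri(ray(S,292.9,252.6),ray(T,318.2,272.0))
for nm,a,b in(("left",(236.4,299.5),(308.1,334.4)),("right",(321.6,422.3),(454.4,346.3))):
    p,e=tri(ray(S,*a),ray(T,*b));print(nm,p,e,"lean",np.arccos((p[2]-.0315)/.105), "d" ,p-q0, np.linalg.norm((p-q0)[:2]))
print("chord angle",2*np.arcsin(np.linalg.norm(tri(ray(S,236.4,299.5),ray(T,308.1,334.4))[0]-q0)/.21))
E
```

```text
left [0.46863802 0.02743411 0.09765885] 0.0010418293251845824 lean 0.8891345459319855 d [-0.07739255  0.01326532 -0.03934934] 0.07852117595636823
right [ 0.44995029 -0.15164678  0.11037679] 0.0012746891279565961 lean 0.7209068025185482 d [-0.09608028 -0.16581557 -0.02663141] 0.19164087446150727
chord angle 0.8629997538536851
```

The left lever leans 0.86 to 0.89 rad by two measures, so it may be slightly short of the 0.9 stop. I'll go back with closed fingers and press the ball down gently until the stop pushes back.

Request:
play_rows(increments=[0,0.2,0.3,0,0,0.5,0.6,0,0,0.56,0.95,0,0,0.56,0.95,0,0,0.56,0.95,0,0,0.56,0.95,0,0,0.56,0.95,0,0,0.56,0.95,0,0,0.56,0.95,0,0,0.56,0.95,0,0,0.56,0.95,0,0,0.56,0.95,0], grip=1)

```text
time_s: 8.13
tool_pos: [0.501, 0.019, 0.2283]
eef_rot: [-1.098, 1.276, 1.098]
ft_force: [-0.7, 0.2, -0.7]
finger_gap: 0.0175
```

```bash
python3 - <<'E'
from h import *
print(inc([.469,.027,.141])[0],read_state()["finger_gap"])
E
```

```text
[0.874 0.328 0.031] 0.01750640594879089
```

Request:
play_rows(increments=[0,0.33,0.03,0,0.3,0.33,0.03,0,0.6,0.33,0.03,0,0.8,0.33,0.03,0,0.87,0.33,0.03,0,0.87,0.33,0.03,0])

```text
time_s: 8.63
tool_pos: [0.4675, 0.0273, 0.14]
eef_rot: [-1.097, 1.279, 1.101]
ft_force: [-0.4, -0.2, -0.6]
finger_gap: 0.0006
```

Request:
play_rows(increments=[0.02,0,0,0,0.04,0,0,0,0.06,0,0,0,0.07,0,0,0,0.07,0,0,0])

```text
time_s: 9.05
tool_pos: [0.469, 0.0273, 0.1348]
eef_rot: [-1.099, 1.275, 1.098]
ft_force: [1.5, 0.5, 0.6]
finger_gap: 0.0006
```

Request:
play_rows(increments=[0.01,0,0,0,0.02,0,0,0,0.02,0,0,0])

```text
time_s: 9.3
tool_pos: [0.4688, 0.0273, 0.1325]
eef_rot: [-1.099, 1.276, 1.099]
ft_force: [-0.6, 0.8, -0.5]
finger_gap: 0.0002
```

Request:
play_rows(increments=[0.01,0,0,0,0.02,0,0,0,0.02,0,0,0])

```text
time_s: 9.55
tool_pos: [0.4689, 0.0273, 0.1319]
eef_rot: [-1.099, 1.275, 1.098]
ft_force: [-2.6, -0.3, 9.8]
finger_gap: 0.0004
```

Request:
play_rows(increments=[0.01,0,0,0,0.02,0,0,0,0.02,0,0,0])

```text
time_s: 9.8
tool_pos: [0.4689, 0.0274, 0.1315]
eef_rot: [-1.1, 1.275, 1.098]
ft_force: [-5.5, -0.2, 22.0]
finger_gap: 0.0006
```

The tip stopped hard at z 0.1065 with 22 N of upward force, so the ball centre is at about 0.095. That is exactly the 0.9 rad stop. Now I'll lift and go to the red knob.

Request:
play_rows(increments=[-0.4,0,0,0,-0.8,0,0,0,-1,-0.2,-0.2,0,-1,-0.4,-0.4,0,-1,-0.7,-0.7,0,-1,-0.95,-0.95,0,-1,-0.95,-0.95,0], grip=0)

```text
time_s: 10.38
tool_pos: [0.5528, -0.0861, 0.2281]
eef_rot: [-1.101, 1.277, 1.092]
ft_force: [0.3, 0.8, -0.1]
finger_gap: 0.0435
```

```bash
python3 - <<'E'
from h import *
print(inc([.582,-.104,.141])[0],read_state()["finger_gap"])
E
```

```text
[ 0.873 -0.312 -0.13 ] 0.04347625250139332
```

Request:
play_rows(increments=[0,-0.31,-0.13,0,0,-0.31,-0.13,0,0,-0.31,-0.13,0,0,-0.31,-0.13,0,0,-0.31,-0.13,0,0,-0.31,-0.13,0,0,-0.31,-0.13,0,0.3,-0.31,-0.13,0,0.6,-0.31,-0.13,0,0.87,-0.31,-0.13,0,0.87,-0.31,-0.13,0,0.87,-0.31,-0.13,0])

```text
time_s: 11.38
tool_pos: [0.5763, -0.0977, 0.1408]
eef_rot: [-1.097, 1.277, 1.101]
ft_force: [-0.3, -0.8, -0.4]
finger_gap: 0.0938
```

```bash
python3 - <<'E'
from h import *
print(inc([.582,-.104,.141])[0],read_state()["finger_gap"])
S=camera("side");cv2.imwrite("pics/side7.png",S["color"][:,:,::-1])
E
```

```text
[-0.002 -0.066 -0.054] 0.0938479439113426
```

View pics/side7.png

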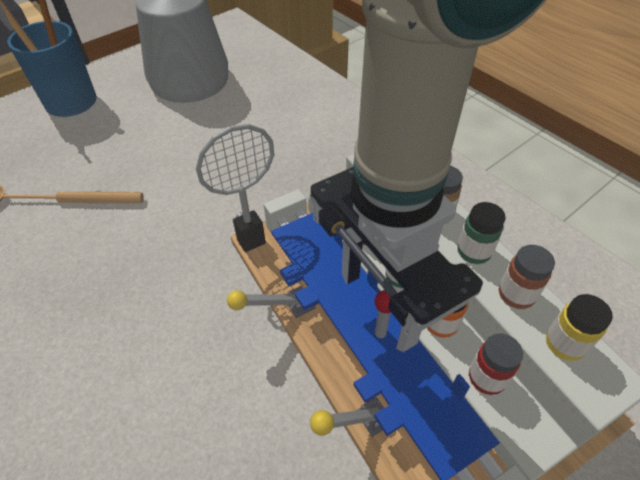

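The red knob at (385,300) is between the open fingers, and both latches lie down. I'll trim the centring by 6 mm, go 2 mm lower and close.

Request:
play_rows(increments=[0.02,-0.07,-0.055,0,0.02,-0.07,-0.055,0,0.02,-0.07,-0.055,0])

```text
time_s: 11.68
tool_pos: [0.5848, -0.1055, 0.141]
eef_rot: [-1.1, 1.274, 1.096]
ft_force: [-1.2, -0.4, -0.6]
finger_gap: 0.094
```

Request:
play_rows(increments=[0,0,0,0,0,0,0,0,0,0,0,0,0,0,0,0,0,0,0,0,0,0,0,0,0,0,0,0,0,0,0,0,0,0,0,0,0,0,0,0,0,0,0,0,0,0,0,0], grip=1, squeeze=20)

```text
time_s: 12.68
tool_pos: [0.5835, -0.1037, 0.1394]
eef_rot: [-1.097, 1.275, 1.099]
ft_force: [1.4, 3.0, 0.2]
finger_gap: 0.0248
```

The knob is held with a 25 mm gap on the 26 mm ball. Next I'll slide it left.

Request:
play_rows(increments=[0,0,0.06,0,0,0,0.12,0,0,0,0.18,0,0,0,0.24,0,0,0,0.3,0,0,0,0.36,0,0,0,0.4,0,0,0,0.42,0,0,0,0.44,0,0,0,0.45,0,0,0,0.45,0,0,0,0.45,0])

```text
time_s: 13.68
tool_pos: [0.5905, -0.062, 0.1395]
eef_rot: [-1.102, 1.278, 1.097]
ft_force: [1.7, -7.5, -3.6]
finger_gap: 0.0248
```

Request:
play_rows(increments=[0,0,0.02,0,0,0,0.03,0,0,0,0.03,0,0,0,0.03,0])

```text
time_s: 14.02
tool_pos: [0.5905, -0.0619, 0.1395]
eef_rot: [-1.106, 1.282, 1.095]
ft_force: [1.0, -13.5, -3.2]
finger_gap: 0.0247
```

It is at its stop: no further motion while the force rises to 13.5 N. I'll let go and retract.

Request:
play_rows(increments=[0,0,0,0,0,0,0,0,0,0,0,0,0,0,0,0,0,0,0,0,0,0,0,0,0,0,0,0,0,0,0,0,0,0,0,0], grip=0)

```text
time_s: 14.77
tool_pos: [0.5905, -0.057, 0.1395]
eef_rot: [-1.099, 1.276, 1.099]
ft_force: [-0.7, -0.5, -0.9]
finger_gap: 0.0811
```

Request:
play_rows(increments=[-0.3,0,0,0,-0.6,0,0,0,-1,0,0,0,-1,0,0,0])

```text
time_s: 15.1
tool_pos: [0.5944, -0.0579, 0.2473]
eef_rot: [-1.107, 1.267, 1.088]
ft_force: [1.1, 0.3, 0.5]
finger_gap: 0.0941
```

Request:
play_rows(increments=[-0.3,0,0,0,-0.6,0.3,0,0,-0.8,0.6,0,0,-0.8,1,0,0,-0.8,1,0,0])

```text
time_s: 15.52
tool_pos: [0.4851, -0.0408, 0.321]
eef_rot: [-1.097, 1.278, 1.101]
ft_force: [-0.7, -0.4, -0.8]
finger_gap: 0.094
```

Request:
play_rows(increments=[0,0.3,0,0,0,0.6,0,0,0,0.9,0,0,0,1,0,0,0,1,0,0])

```text
time_s: 15.93
tool_pos: [0.391, -0.0271, 0.3198]
eef_rot: [-1.099, 1.275, 1.098]
ft_force: [0.4, -0.4, -0.3]
finger_gap: 0.0939
```

```bash
python3 - <<'E'
from h import *
S=camera("side");T=camera("top");cv2.imwrite("pics/side8.png",S["color"][:,:,::-1]);cv2.imwrite("pics/top8.png",T["color"][:,:,::-1])
for k in "yr":print(blobs(S,k),blobs(T,k))
s=read_state();print(s["ft_force"],s["finger_gap"],s["time_s"])
E
```

```text
[([228, 291, 18, 18, 271], [236.4, 299.5]), ([560, 304, 46, 39, 483], [576.3, 329.3]), ([547, 333, 32, 27, 130], [559.1, 351.4]), ([311, 411, 22, 24, 428], [321.5, 422.3])] [([524, 108, 30, 36, 278], [533.1, 130.1]), ([512, 137, 7, 10, 17], [514.3, 142.1]), ([300, 326, 17, 18, 242], [308.1, 334.4]), ([446, 338, 18, 17, 228], [454.3, 346.3])]
[([355, 264, 20, 21, 330], [364.4, 274.1]), ([479, 348, 18, 26, 85], [484.7, 362.2])] [([483, 177, 22, 30, 135], [489.1, 194.2]), ([373, 225, 19, 19, 283], [381.9, 233.8])]
[ 0.7285718   0.58715162 -0.10146382] 0.09386028627703272 16.0333
```

View pics/side8.png

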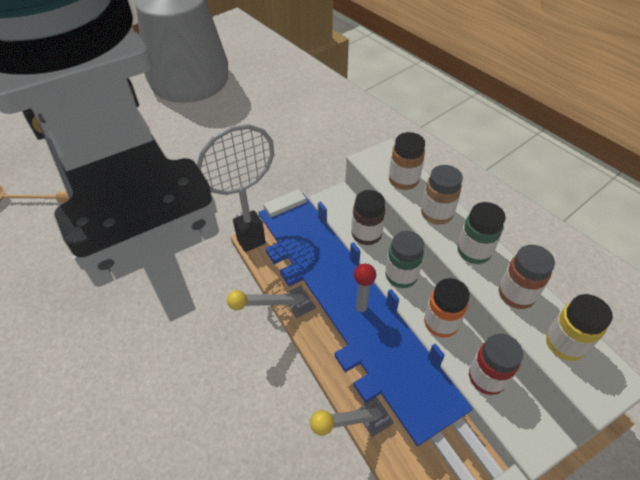

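View pics/top8.png

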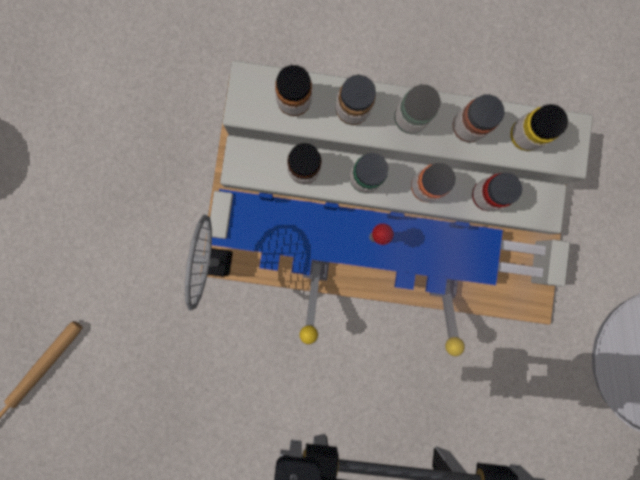

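The guard is against its left end block. The red knob moved from (416,239) to (382,234) in the top view, and the posts stand between the jars. The left ball is at (308,334) and the right one is unmoved at (454,346). The arm is clear.

```bash
python3 - <<'E'
from h import *
S=camera("side");T=camera("top")
p,e=tri(ray(S,364.4,274.1),ray(T,381.9,233.8));print(p,e,(p-np.array([.582,-.1037,.1372]))@np.array([.149,.989,0]))
print(close_job())
E
```

```text
[ 0.58897285 -0.06266323  0.13713931] 0.0006870474660852827 0.041624320665250965
the job is handed in; nothing more can be done
None
```

The travel guard is open and the job is handed in, after about 16 s on the robot's clock. I tipped the upright latch, the one on the robot's left, towards the robot to its stop. Then I slid the blue guard left by its red knob to its stop, let go and backed the arm away.

- **Latch stop:** the first camera checks read 0.86 and 0.89 rad against the 0.9 rad stop, so they disagreed slightly. I pressed the ball down gently. It stopped hard with the ball about 95 mm high, as it should be at 0.9 rad. The ball's position in the pictures was the same before and after the press, so it was already at the stop.
- **Guard travel:** the cameras measured 41.6 mm and the tool 42.3 mm, against 42 mm nominal. Pushing another 3 mm did not move it, and the force rose to 13.5 N.
- **Other latch:** it still lies at about 0.72 rad, with its ball where it was at the start.
- **End state:** the gripper is open and touching nothing, with a force reading of about zero.

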